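# Eject the used test cassette into the waste dish

### The job

In the two-bay cassette reader, the long square-ended test cassette has been read and is soiled with blood. Put the steel dish under its projecting end, then push the ejector slide of that bay all the way, so that the cassette drops into the dish without ever being touched by the robot, and let the slide spring back. The short round-ended cassette is still developing: leave it in its bay, and do not shift the tube rack or the bottle.

Things in the scene. Friction and masses are not known exactly. Their poses are not given: they have to be found in the camera images.
- reader: White fixed bench-top reader, 220 wide (its x), 180 deep (its y), 135 mm high to its flat deck; a display rises to 170 mm at the back (y over +25 mm). Origin on the bench under its middle. Its operator's face is -y, 90 mm from the origin, plain below its two bays at x = -40 and +40 mm. A cassette lies flat in each, 26 mm of it inside, the rest projecting along -y, underside 108 mm above the bench.
- bay_left (a point): Middle of the lower lip of the bay at the reader's x = -40 mm, on the operator's face, 108 mm above the bench; axes as the reader's.
- bay_right (a point): The same for the bay at the reader's x = +40 mm.
- slide_left (a point): Left bay's ejector slide: ribbed grey thumb tab on the deck in line with its bay, 24 wide (x), 12 thick (y), top 15 mm above the deck. The point, moving with it, is the middle of its rear face (the one to push, away from the bay mouth), 8 mm above the deck. Pushed towards the bay mouth (reader's -y) it drives the cassette out; a spring returns it. 50 mm of free deck lie behind it.
- slide_right (a point): The same for the right bay (reader's x = +40 mm).
- eject_left (a joint): Travel of the left ejector slide in m: 0 at rest, 0.028 fully pushed (stop). The spring takes 2 N at first, 7 N at the stop; the cassette's spring contacts add up to about 5 N. The cassette lets go and drops in the last few millimetres of travel.
- eject_right (a joint): The same for the right ejector slide.
- cassette_mid (a point): Centre of the used cassette: white plastic, 76 x 24 x 6 mm, square end, 12 g, with a result window and a round sample well on top. At the start it is held flat by a spring contact in either one of the bays, 50 mm projecting; its +y axis points into the bay. The robot must not touch it.
- cassette_end (a point): Middle of the outer, projecting end of the used cassette (38 mm along its -y from its centre).
- round_mid (a point): Centre of the other cassette, in the other bay: same width and thickness but only 58 mm long, with a round end; 32 mm of it project. It stays where it is.
- dish: Round stainless dish, empty, loose on the bench, 55 mm high, outer radius 62 mm at the rim and 57 mm at 12 mm height, wall 3 mm, floor 4 mm, about 0.2 kg; slides easily when pushed at its wall. Origin under its middle, z up. The cassette drops 15 to 75 mm in front of the reader's face: the dish belongs against or just off that face, centred on the bay.
- tube_rack: Cream three-tier rack with capped blood tubes, 70 x 212 x 110 mm, loose on the bench, origin under its middle.
- bottle: White bottle, 66 mm diameter, 150 mm high, loose, origin under its middle.
Mind the look-alikes: they are no part of the job. What is shaped like the part that bears cassette_mid but blue or pink is not meant.

How it is judged (in metres and radians):
On the way, in this order (a step that is already met when the one before it is completed fails the run):
1. the dish stands upright on the bench under the projecting end of the used cassette, which is still in its bay (horizontal distance between cassette_end and dish below 0.06 m and height (world z) of dish below 0.006 m and angle between dish's own z axis and vertical below 0.1 rad and height (world z) of cassette_mid above 0.1 m), for 0.2 s.
2. the ejector slide is pushed well in (value of joint any of eject_left, eject_right above 0.02 m), for 0.05 s.
At the end, for the whole second after the job is handed in: The used cassette lies at rest in the upright dish on the bench (its centre within 60 mm of the dish axis, under 50 mm above the dish underside), both ejector slides are back within 3 mm of rest, and the round-ended cassette is within 5 mm of where it was (horizontal distance between cassette_mid and dish below 0.06 m and z of cassette_mid in the frame of dish below 0.05 m and linear speed of each of cassette, dish below 0.02 m/s and height (world z) of dish below 0.006 m and angle between dish's own z axis and vertical below 0.1 rad and value of joint each of eject_left, eject_right below 0.003 m and distance of round_mid from where it was at the start of the episode below 0.005 m); the robot touches nothing.
It fails at once if the robot touches the used cassette (contact force between any of the fingers, the arm and cassette above 0.3 N).
It fails at once if the round-ended cassette is shifted more than 5 mm (distance of round_mid from where it was at the start of the episode above 0.005 m).
It fails at once if the tube rack or the bottle is shifted more than 20 mm (distance of any of tube_rack, bottle from where it was at the start of the episode above 0.02 m).
It also fails if it takes over 54 s, if anything falls off the work surface, if the arm or the gripper's body presses on something with over 40 N, if the wrist force passes 120 N, or if a joint passes its speed limit or range.

### The arm

A 6-joint arm with a two-finger parallel gripper is mounted at the origin on the work surface. World frame = base frame: x ahead of the robot, y to its left, z up, the work surface at z = 0. Lengths are in m, angles in degrees, forces in N, time in s.
With the tool pointing down it reaches from about 0.375 to 0.9 m from the base axis. Payload 3.1 kg.
Tool frame: the origin (TCP) lies midway between the tips of the shut fingers; the grasp point (between the pads) lies bot.hold_point_z behind it (bot.hold_point_z is the distance from the TCP to the grasp point, in m); z points along the fingers, y is the direction in which the jaws open and shut (so a half turn about z gives the same grasp; the last joint's range is limited). The gripper opens to 87 mm and grips with 3 to 60 N. Pads are 19 mm wide; open, the fingers measure 117 mm over their backs; the gripper's body (75 mm by 190 mm) begins 51 mm behind the grasp point.
Start: joints at [62.997, 30.224, 82.088, -0, 67.689, -10.227], TCP at [0.18, 0.598, 0.223] pointing down, gripper open.
Joint ranges: [-176.69, 176.69], [-43.24, 126.21], [12.49, 139.97], [-82, 262], [0, 151.66], [-163.58, 163.58]. Speed limits (degrees/s): [159.86, 159.86, 180, 180, 180, 180].

### API

Orientations are given as a 3x3 rotation matrix whose columns are the frame's x, y, z axes.
In Python, from rig import bot, vision, order gives the robot as it stands. The module is installed in compiled form; this text tells all that it offers.
- The arm moves only by the tool move_arm, never from a script. Its argument "moves" is a list of rows, each an object of numbers: "hand": the finger opening in mm, from 0 to 87; "x", "y", "z": the shift along the tool's x, y, z in units of 25 mm (1.0 is 25 mm); "wx", "wy", "wz": the turn, a rotation vector about the tool's x, y, z in degrees. In form: [{"hand": .., "x": .., "y": .., "z": .., "wx": .., "wy": .., "wz": ..}, ...]. A call has 1 to 20 rows; each row shifts and turns the commanded pose from where the row before left it, along the tool's axes as they then stand; what a row does not reach is not made up. A row lasts 1/10 s, in which the tool goes at most 50 mm and 8.59 degrees, less where a joint would pass 70% of its speed; a pose out of reach is approached as far as the arm can. A call is refused whole if a number of a shift passes 1 or a number of a turn 8.59, either way. A call with a gripper value outside its range is refused whole. The fingers move at their own pace and stop on an object; the grip force is fixed at half the most. Time passes only in rows, so rows that do not move let the fingers close. It gives the time, the measured TCP pose, the force and the opening at its end, in the units of the state.
- bot.read_state(): the state, without advancing time (a new reading comes with each control period).
- vision.capture(name): name is "side" or "top" or "wrist"; returns a dict with "image" (384x512x3 uint8, red, green, blue), "z_map" (384x512 float32, m along the optical axis (not along the pixel's ray), 0 where there is no reading), "fx", "fy", "cx", "cy" (pixels), "pose" (4x4, takes a point from camera to world coordinates); the wrist camera has in their place "hand_eye" (4x4, takes a point from camera to tool coordinates, whose origin is the TCP and whose axes are the flange's). Camera axes: x right, y down, z forward; pixel columns grow to the right and rows downward; lengths in m; the calibration is good to about 2 mm. A picture is of the moment at which its call begins: read the wrist's pose just before it.
- order.hand_in(): hands the job in, once; it reports no verdict.
The state is a dict: "time_s": time; "joint_positions": joint angles; "qvel": joint speeds; "tau": joint torques, N m; "position": TCP position; "tcp_rot": TCP orientation; "force": force on the tool from outside, world axes, zero at the start; "moment": the same for the moment, N m; "opening": opening from 0.0 (shut) to 1.0 (fully open).
Only numpy, scipy, OpenCV 4.12 (cv2) and the standard library are available. Lean on these libraries where they do the work, as an engineer would, in place of code of your own. Each camera call takes 0.05 s, during which the arm holds its last target.

## Working session

There is one attempt and no reset: what is moved stays moved. The work goes in short steps, Python scripts to look and compute and a tool call to move; the robot and the scene stay as the last step left them, time stands still between calls to the robot, and variables do not carry over. Pictures are saved under pics/ and viewed, and the job is handed in when it is done.

Besides the shell and the picture viewer there is one more tool, called after ">>>" as name([rows], argument=value, ...), one row to a line, values as JSON. move_arm: Moves the arm, as the interface text tells. Its arguments: {"type":"object","properties":{"moves":{"type":"array"}},"required":["moves"]}

```bash
mkdir -p pics; cat > h.py <<'E'
import numpy as np, cv2
from rig import bot, vision, order
def cap(n,fn):
    s=bot.read_state(); c=vision.capture(n)
    cv2.imwrite('pics/'+fn,c['image'][:,:,::-1])
    if 'pose' in c: P=np.array(c['pose'])
    else:
        T=np.eye(4);T[:3,:3]=s['tcp_rot'];T[:3,3]=s['position'];P=T@np.array(c['hand_eye'])
    z=c['z_map'];v,u=np.mgrid[:z.shape[0],:z.shape[1]]
    pc=np.stack([(u-c['cx'])/c['fx']*z,(v-c['cy'])/c['fy']*z,z],-1)
    W=pc@P[:3,:3].T+P[:3,3]; W[z==0]=np.nan
    return c['image'],W,P,c
E
python3 - <<'E'
from h import *
for n in ['side','top','wrist']:
    im,W,P,c=cap(n,n+'0.png'); np.savez(n+'0.npz',im=im,W=W,P=P); print(n,P.round(3).tolist(),c['fx'])
s=bot.read_state();print(s,bot.hold_point_z)
E
```

```text
side [[0.282, -0.647, 0.709, -0.334], [-0.959, -0.203, 0.197, -0.342], [0.016, -0.735, -0.678, 0.952], [0.0, 0.0, 0.0, 1.0]] 495.38972134802054
top [[-0.027, -0.992, 0.121, 0.442], [-0.999, 0.029, 0.015, -0.092], [-0.018, -0.121, -0.993, 1.032], [0.0, 0.0, 0.0, 1.0]] 390.82600649055644
wrist [[0.288, 0.929, 0.233, 0.116], [0.958, -0.279, -0.072, 0.618], [-0.002, 0.243, -0.97, 0.384], [0.0, 0.0, 0.0, 1.0]] 323.88271959686426
{'time_s': 0.15, 'joint_positions': array([ 6.29973063e+01,  3.02671102e+01,  8.21384386e+01, -4.92654821e-04,
        6.76906537e+01, -1.02284585e+01]), 'qvel': array([-0.00400139,  0.00829528, -0.18767436, -0.07209563,  0.00091927,
        0.05749286]), 'tau': array([ 5.50521436e-04, -4.40427375e+01, -1.76841438e+01,  6.33558724e-02,
        5.52374648e-02, -1.01153119e-04]), 'position': array([0.1801047 , 0.59790489, 0.2217984 ]), 'tcp_rot': array([[-9.57450207e-01,  2.88597523e-01, -7.55255806e-04],
       [ 2.88598365e-01,  9.57449077e-01, -1.49962113e-03],
       [ 2.90332029e-04, -1.65377816e-03, -9.99998590e-01]]), 'force': array([ 0.45394401, -0.05953242, -0.25337543]), 'moment': array([ 0.00709759, -0.04495009,  0.00494317]), 'opening': 0.9983460302026417} 0.0187
```

View pics/side0.png

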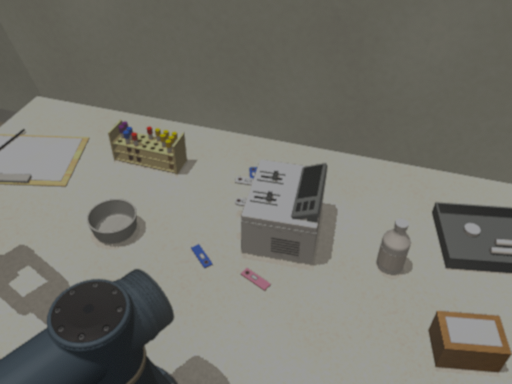

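View pics/top0.png

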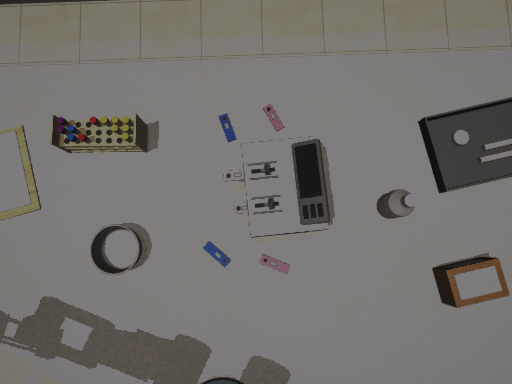

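View pics/wrist0.png

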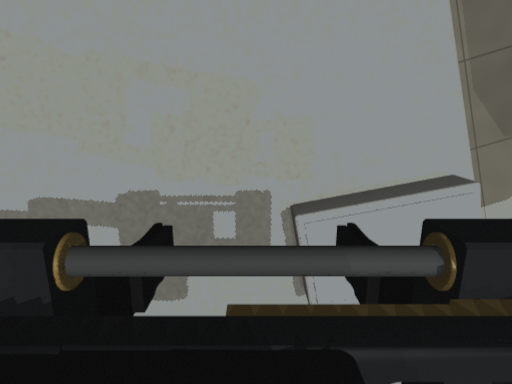

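```bash
python3 - <<'E'
from h import *
d=np.load('top0.npz');im,W,P=d['im'],d['W'],d['P']
cv2.imwrite('pics/z.png',cv2.resize(im[100:260,190:350],(800,800),interpolation=cv2.INTER_CUBIC)[:,:,::-1])
z=W[...,2]
np.set_printoptions(precision=3,suppress=True)
# deck
m=np.zeros(z.shape,bool);m[120:250,230:340]=1
dk=m&(abs(z-.135)<.006); v,u=np.where(dk); print('deck z',np.median(z[dk]))
pts=W[dk][:,:2].astype(np.float32); print(cv2.minAreaRect(pts))
hi=m&(z>.155); print('disp',cv2.minAreaRect(W[hi][:,:2].astype(np.float32)),np.median(z[hi]))
hi=m&(z>.142)&(z<.153);n,l=cv2.connectedComponents(hi.astype(np.uint8))
for i in range(1,n):
  k=l==i
  if k.sum()>3: print('tab',k.sum(),W[k].mean(0),cv2.minAreaRect(W[k][:,:2].astype(np.float32)))
c=np.zeros(z.shape,bool);c[160:220,215:246]=1
c&=(z>.1)&(z<.125);n,l=cv2.connectedComponents(c.astype(np.uint8))
for i in range(1,n):
  k=l==i
  if k.sum()>3: print('cas',k.sum(),W[k].mean(0),cv2.minAreaRect(W[k][:,:2].astype(np.float32)))
# dish rim
r=np.zeros(z.shape,bool);r[215:285,80:155]=1; r&=z>.045
(x,rad)=cv2.minEnclosingCircle(W[r][:,:2].astype(np.float32));print('dish',x,rad,np.median(z[r]))
r=np.zeros(z.shape,bool);r[100:165,45:160]=1; r&=z>.03
print('rack',cv2.minAreaRect(W[r][:,:2].astype(np.float32)),np.nanmax(z[r]))
r=np.zeros(z.shape,bool);r[180:225,375:420]=1; r&=z>.03
print('bottle',cv2.minAreaRect(W[r][:,:2].astype(np.float32)))
for a,b in[((105,215),(145,240)),((235,200),(270,235)),((100,260),(135,290)),((250,258),(275,292))]:
  print(W[(a[0]+b[0])//2,(a[1]+b[1])//2])
E
```

```text
deck z 0.13511732386443548
((0.5683832168579102, -0.16411779820919037), (0.22022117674350739, 0.17931585013866425), 4.308488368988037)
disp ((0.5735165476799011, -0.23157039284706116), (0.18957702815532684, 0.04888587072491646), 2.705402374267578) 0.16217020319058217
tab 762 [ 0.569 -0.202  0.148] ((0.5714472532272339, -0.20310461521148682), (0.19043494760990143, 0.026181817054748535), 4.1720685958862305)
tab 50 [ 0.604 -0.126  0.15 ] ((0.6048260927200317, -0.12632408738136292), (0.011488623917102814, 0.023874927312135696), 88.33677673339844)
tab 52 [ 0.526 -0.131  0.15 ] ((0.5262354612350464, -0.1305626630783081), (0.011476309970021248, 0.022989515215158463), 87.54580688476562)
cas 213 [ 0.599 -0.047  0.114] ((0.6010457873344421, -0.0466531440615654), (0.03167746961116791, 0.049342285841703415), 5.537792205810547)
cas 101 [ 0.521 -0.061  0.114] ((0.5200513005256653, -0.05988291651010513), (0.023883111774921417, 0.023636970669031143), 88.35332489013672)
dish (0.4310312867164612, 0.25746503472328186) 0.06310568004846573 0.05425827405220274
rack ((0.7270781397819519, 0.2972091734409332), (0.21320945024490356, 0.07420600205659866), 88.84455871582031) 0.11527423876341558
bottle ((0.5231495499610901, -0.4417208731174469), (0.06621389091014862, 0.059034399688243866), 13.012608528137207)
[ 0.755 -0.026  0.005]
[0.416 0.006 0.007]
[ 0.773 -0.157  0.007]
[ 0.386 -0.143  0.003]
```

View pics/z.png

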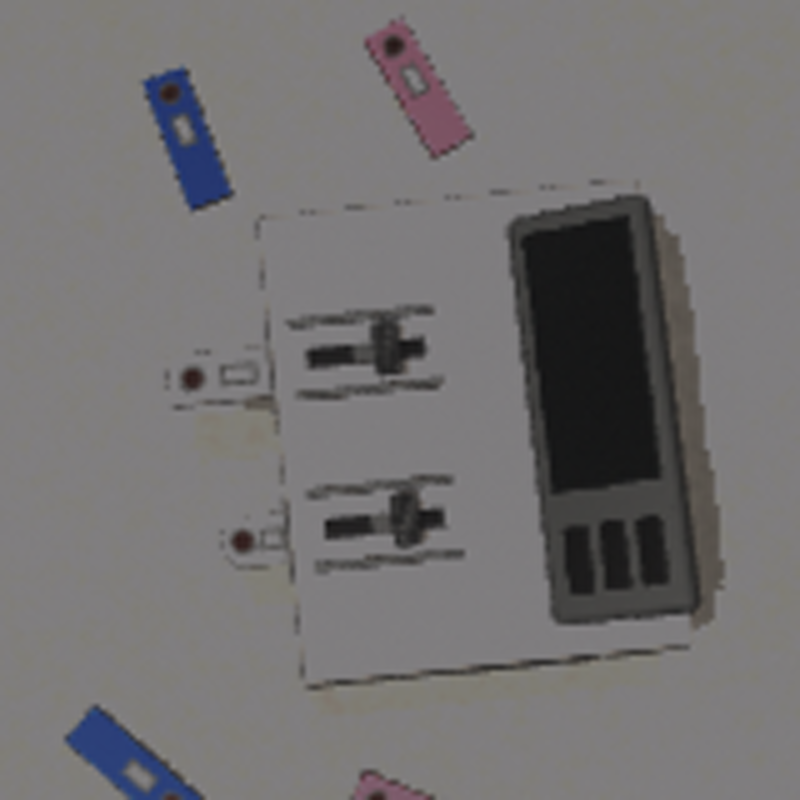

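The square-ended long cassette sits at pixel (233,174) in the top view, at world x≈0.60. That is the reader's left bay, and the operator's face points to +y. The dish is at (0.431, 0.257). I'll push it with spread fingers in two legs, starting behind it.

>>> move_arm([
  {"wz":7.2,"hand":70},
  {"wz":7.2,"hand":70},
  {"wz":7.2,"hand":70},
  {"wz":7.1,"hand":70},
  {"x":-0.926,"y":-0.171,"z":0.56,"hand":70},
  {"x":-0.926,"y":-0.171,"z":0.56,"hand":70},
  {"x":-0.926,"y":-0.171,"z":0.56,"hand":70},
  {"x":-0.926,"y":-0.171,"z":0.56,"hand":70},
  {"x":-0.926,"y":-0.171,"z":0.56,"hand":70},
  {"x":-0.926,"y":-0.171,"z":0.56,"hand":70},
  {"x":-0.926,"y":-0.171,"z":0.56,"hand":70},
  {"x":-0.926,"y":-0.171,"z":0.56,"hand":70},
  {"x":-0.926,"y":-0.171,"z":0.56,"hand":70},
  {"x":-0.926,"y":-0.171,"z":0.56,"hand":70},
  {"hand":70},
])

```text
schema error: expected keys hand, x, y, z, wx, wy, wz
```

```bash
python3 - <<'E'
from h import *
s=bot.read_state();print(s['time_s'],s['position'],s['tcp_rot'],s['opening'],s['joint_positions'])
E
```

```text
0.15 [0.1801047  0.59790489 0.2217984 ] [[-9.57450207e-01  2.88597523e-01 -7.55255806e-04]
 [ 2.88598365e-01  9.57449077e-01 -1.49962113e-03]
 [ 2.90332029e-04 -1.65377816e-03 -9.99998590e-01]] 0.9983460302026417 [ 6.29973063e+01  3.02671102e+01  8.21384386e+01 -4.92654821e-04
  6.76906537e+01 -1.02284585e+01]
```

>>> move_arm([
  {"hand":70,"x":0,"y":0,"z":0,"wx":0,"wy":0,"wz":7.2},
  {"hand":70,"x":0,"y":0,"z":0,"wx":0,"wy":0,"wz":7.2},
  {"hand":70,"x":0,"y":0,"z":0,"wx":0,"wy":0,"wz":7.2},
  {"hand":70,"x":0,"y":0,"z":0,"wx":0,"wy":0,"wz":7.1},
  {"hand":70,"x":-0.926,"y":-0.171,"z":0.56,"wx":0,"wy":0,"wz":0},
  {"hand":70,"x":-0.926,"y":-0.171,"z":0.56,"wx":0,"wy":0,"wz":0},
  {"hand":70,"x":-0.926,"y":-0.171,"z":0.56,"wx":0,"wy":0,"wz":0},
  {"hand":70,"x":-0.926,"y":-0.171,"z":0.56,"wx":0,"wy":0,"wz":0},
  {"hand":70,"x":-0.926,"y":-0.171,"z":0.56,"wx":0,"wy":0,"wz":0},
  {"hand":70,"x":-0.926,"y":-0.171,"z":0.56,"wx":0,"wy":0,"wz":0},
  {"hand":70,"x":-0.926,"y":-0.171,"z":0.56,"wx":0,"wy":0,"wz":0},
  {"hand":70,"x":-0.926,"y":-0.171,"z":0.56,"wx":0,"wy":0,"wz":0},
  {"hand":70,"x":-0.926,"y":-0.171,"z":0.56,"wx":0,"wy":0,"wz":0},
  {"hand":70,"x":-0.926,"y":-0.171,"z":0.56,"wx":0,"wy":0,"wz":0},
  {"hand":70,"x":0,"y":0,"z":0,"wx":0,"wy":0,"wz":0},
])

```text
time_s: 1.65
position: [0.3123, 0.4006, 0.0809]
tcp_rot: [[-0.699, 0.715, -0.003], [0.715, 0.699, -0.003], [-0.0, -0.005, -1.0]]
force: [-1.1, -0.2, 0.7]
opening: 0.807
```

```bash
cat >> h.py <<'E'
np.set_printoptions(precision=4,suppress=True)
def st():
    s=bot.read_state();print(s['time_s'],s['position'],s['tcp_rot'].round(3).tolist(),round(s['opening'],3),s['joint_positions'].round(1),s['force'].round(1)); return s
def togo(g,s,ux=None):
    R=s['tcp_rot']; d=R.T@(np.array(g)-s['position']); print('tool shift units',d/.025,'mm',d*1e3)
    if ux is not None:
        a=R.T@np.r_[ux,0]; print('turn wz to make tool x = ux:',np.degrees(np.arctan2(a[1],a[0])))
E
python3 -c "
from h import *
s=st();togo([.3645,.325,.025],s,[-.70,.714])"
```

```text
1.65 [0.3123 0.4006 0.0809] [[-0.699, 0.715, -0.003], [0.715, 0.699, -0.003], [-0.0, -0.005, -1.0]] 0.807 [ 39.5  34.4 105.5  -0.   40.4  -4.9] [-1.1 -0.2  0.7]
tool shift units [-3.6225 -0.6116  2.2375] mm [-90.5631 -15.2902  55.9384]
turn wz to make tool x = ux: -0.09376264550240825
```

>>> move_arm([
  {"hand":70,"x":-0.6,"y":-0.1,"z":0.37,"wx":0,"wy":0,"wz":0},
  {"hand":70,"x":-0.6,"y":-0.1,"z":0.37,"wx":0,"wy":0,"wz":0},
  {"hand":70,"x":-0.6,"y":-0.1,"z":0.37,"wx":0,"wy":0,"wz":0},
  {"hand":70,"x":-0.6,"y":-0.1,"z":0.37,"wx":0,"wy":0,"wz":0},
  {"hand":70,"x":-0.6,"y":-0.1,"z":0.37,"wx":0,"wy":0,"wz":0},
  {"hand":70,"x":-0.6,"y":-0.1,"z":0.37,"wx":0,"wy":0,"wz":0},
  {"hand":70,"x":0,"y":0,"z":0,"wx":0,"wy":0,"wz":0},
  {"hand":70,"x":-0.3,"y":0,"z":0,"wx":0,"wy":0,"wz":0},
  {"hand":70,"x":-0.3,"y":0,"z":0,"wx":0,"wy":0,"wz":0},
  {"hand":70,"x":-0.3,"y":0,"z":0,"wx":0,"wy":0,"wz":0},
  {"hand":70,"x":-0.3,"y":0,"z":0,"wx":0,"wy":0,"wz":0},
  {"hand":70,"x":-0.3,"y":0,"z":0,"wx":0,"wy":0,"wz":0},
  {"hand":70,"x":-0.3,"y":0,"z":0,"wx":0,"wy":0,"wz":0},
  {"hand":70,"x":-0.3,"y":0,"z":0,"wx":0,"wy":0,"wz":0},
  {"hand":70,"x":-0.3,"y":0,"z":0,"wx":0,"wy":0,"wz":0},
  {"hand":70,"x":-0.3,"y":0,"z":0,"wx":0,"wy":0,"wz":0},
  {"hand":70,"x":0,"y":0,"z":0,"wx":0,"wy":0,"wz":0},
])

```text
time_s: 3.35
position: [0.4132, 0.2799, 0.0271]
tcp_rot: [[-0.7, 0.714, 0.001], [0.714, 0.7, 0.0], [-0.001, 0.001, -1.0]]
force: [0.7, -0.3, -0.6]
opening: 0.804
```

```bash
python3 -c "
from h import *
s=st();cap('top','top1.png');cap('side','side1.png')"
```

```text
3.35 [0.4132 0.2799 0.0271] [[-0.7, 0.714, 0.001], [0.714, 0.7, 0.0], [-0.001, 0.001, -1.0]] 0.804 [ 21.3  39.9 108.3  -0.   31.7 -23.2] [ 0.7 -0.3 -0.6]
```

View pics/top1.png

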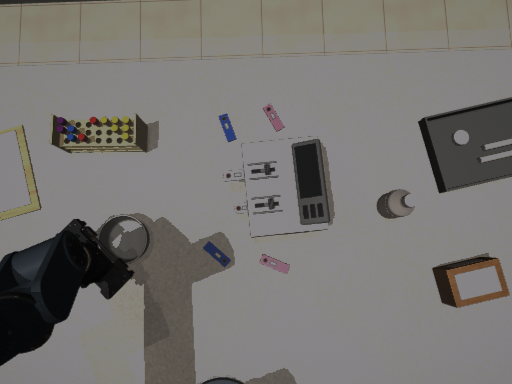

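View pics/side1.png

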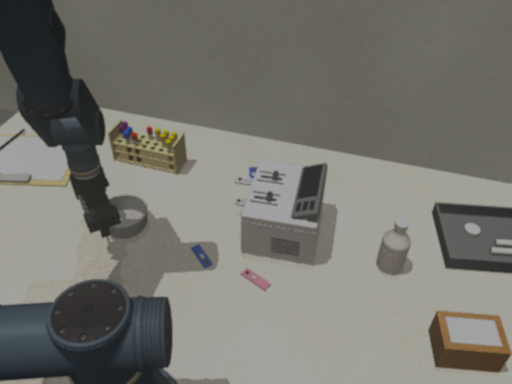

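The dish has moved to (123,239) in the top view and sits centred against the fingers. I'll keep pushing along this leg.

>>> move_arm([
  {"hand":70,"x":-0.3,"y":0,"z":0,"wx":0,"wy":0,"wz":0},
  {"hand":70,"x":-0.4,"y":0,"z":0,"wx":0,"wy":0,"wz":0},
  {"hand":70,"x":-0.4,"y":0,"z":0,"wx":0,"wy":0,"wz":0},
  {"hand":70,"x":-0.4,"y":0,"z":0,"wx":0,"wy":0,"wz":0},
  {"hand":70,"x":-0.4,"y":0,"z":0,"wx":0,"wy":0,"wz":0},
  {"hand":70,"x":-0.4,"y":0,"z":0,"wx":0,"wy":0,"wz":0},
  {"hand":70,"x":-0.4,"y":0,"z":0,"wx":0,"wy":0,"wz":0},
  {"hand":70,"x":-0.4,"y":0,"z":0,"wx":0,"wy":0,"wz":0},
  {"hand":70,"x":-0.4,"y":0,"z":0,"wx":0,"wy":0,"wz":0},
  {"hand":70,"x":-0.4,"y":0,"z":0,"wx":0,"wy":0,"wz":0},
  {"hand":70,"x":-0.4,"y":0,"z":0,"wx":0,"wy":0,"wz":0},
  {"hand":70,"x":-0.4,"y":0,"z":0,"wx":0,"wy":0,"wz":0},
  {"hand":70,"x":-0.4,"y":0,"z":0,"wx":0,"wy":0,"wz":0},
  {"hand":70,"x":-0.4,"y":0,"z":0,"wx":0,"wy":0,"wz":0},
  {"hand":70,"x":-0.3,"y":0,"z":0,"wx":0,"wy":0,"wz":0},
  {"hand":70,"x":-0.2,"y":0,"z":0,"wx":0,"wy":0,"wz":0},
  {"hand":70,"x":-0.1,"y":0,"z":0,"wx":0,"wy":0,"wz":0},
  {"hand":70,"x":0,"y":0,"z":0,"wx":0,"wy":0,"wz":0},
])

```text
time_s: 5.25
position: [0.5192, 0.1716, 0.0271]
tcp_rot: [[-0.701, 0.713, 0.0], [0.713, 0.701, -0.0], [-0.0, 0.0, -1.0]]
force: [0.1, -0.3, -0.3]
opening: 0.805
```

```bash
cat >> h.py <<'E'
def dish(W,guess,r=.09):
    k=(abs(W[...,2]-.055)<.004)&(np.hypot(W[...,0]-guess[0],W[...,1]-guess[1])<r)
    p=W[k][:,:2]
    from scipy.optimize import least_squares
    o=least_squares(lambda q:np.hypot(p[:,0]-q[0],p[:,1]-q[1])-.0605,guess,loss='soft_l1',f_scale=.003)
    print('dish',o.x,len(p),np.median(abs(o.fun))); return o.x
E
python3 -c "
from h import *
s=st();im,W,P,c=cap('top','top2.png');g=np.array(s['position'][:2])+.056*np.array([.7,-.714]);print(g);dish(W,g)"
```

```text
5.25 [0.5192 0.1716 0.0271] [[-0.701, 0.713, 0.0], [0.713, 0.701, -0.0], [-0.0, 0.0, -1.0]] 0.805 [  6.6  41.6 101.3  -0.   37.  -37.9] [ 0.1 -0.3 -0.3]
[0.5584 0.1316]
dish [0.5607 0.1305] 178 0.001203231356888313
```

View pics/top2.png

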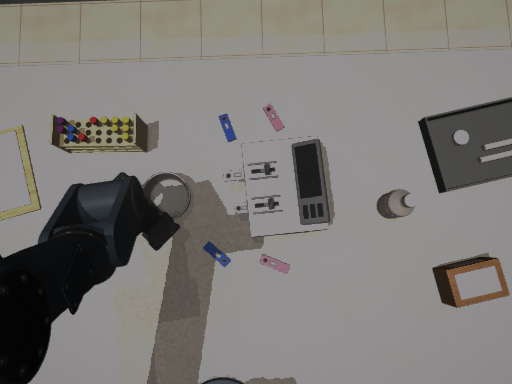

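>>> move_arm([
  {"hand":70,"x":0.6,"y":0,"z":0,"wx":0,"wy":0,"wz":0},
  {"hand":70,"x":0.6,"y":0,"z":0,"wx":0,"wy":0,"wz":0},
  {"hand":70,"x":0.54,"y":0,"z":0,"wx":0,"wy":0,"wz":0},
  {"hand":70,"x":0,"y":0,"z":0,"wx":0,"wy":0,"wz":7.4},
  {"hand":70,"x":0,"y":0,"z":0,"wx":0,"wy":0,"wz":7.4},
  {"hand":70,"x":0,"y":0,"z":0,"wx":0,"wy":0,"wz":7.4},
  {"hand":70,"x":0,"y":0,"z":0,"wx":0,"wy":0,"wz":7.4},
  {"hand":70,"x":0,"y":0.6,"z":0,"wx":0,"wy":0,"wz":0},
  {"hand":70,"x":0,"y":0.6,"z":0,"wx":0,"wy":0,"wz":0},
  {"hand":70,"x":0,"y":0.6,"z":0,"wx":0,"wy":0,"wz":0},
  {"hand":70,"x":0,"y":0,"z":0,"wx":0,"wy":0,"wz":0},
  {"hand":70,"x":0,"y":0,"z":0,"wx":0,"wy":0,"wz":0},
])

```text
time_s: 6.5
position: [0.5303, 0.2151, 0.0269]
tcp_rot: [[-0.259, 0.966, -0.002], [0.966, 0.259, -0.0], [0.0, -0.002, -1.0]]
force: [-0.5, -0.5, 0.7]
opening: 0.801
```

```bash
python3 -c "
from h import *
s=st();im,W,P,c=cap('top','top3.png');d=dish(W,[.5607,.1305]);t=np.array([.5966,-.0056]);u=t-d;L=np.hypot(*u);u/=L;print(u,L)
togo(np.r_[d-u*.0583,.027],s,-u)
togo(np.r_[t-u*.0583,.027],s,-u)"
```

```text
6.5 [0.5303 0.2151 0.0269] [[-0.259, 0.966, -0.002], [0.966, 0.259, -0.0], [0.0, -0.002, -1.0]] 0.801 [10.9 42.7 97.5 -0.  39.9 -4.1] [-0.5 -0.5  0.7]
dish [0.561  0.1305] 266 0.0011734277796186798
[ 0.2528 -0.9675] 0.14064099801628493
tool shift units [-1.2551  0.3266 -0.0058] mm [-31.3775   8.165   -0.1455]
turn wz to make tool x = ux: 0.3542394336028513
tool shift units [-6.8806  0.2918 -0.0063] mm [-172.0158    7.2955   -0.1584]
turn wz to make tool x = ux: 0.3542394336028513
```

>>> move_arm([
  {"hand":70,"x":0,"y":0.32,"z":0,"wx":0,"wy":0,"wz":0.35},
  {"hand":70,"x":-0.3,"y":0,"z":0,"wx":0,"wy":0,"wz":0},
  {"hand":70,"x":-0.3,"y":0,"z":0,"wx":0,"wy":0,"wz":0},
  {"hand":70,"x":-0.3,"y":0,"z":0,"wx":0,"wy":0,"wz":0},
  {"hand":70,"x":-0.3,"y":0,"z":0,"wx":0,"wy":0,"wz":0},
  {"hand":70,"x":-0.3,"y":0,"z":0,"wx":0,"wy":0,"wz":0},
  {"hand":70,"x":-0.4,"y":0,"z":0,"wx":0,"wy":0,"wz":0},
  {"hand":70,"x":-0.4,"y":0,"z":0,"wx":0,"wy":0,"wz":0},
  {"hand":70,"x":-0.4,"y":0,"z":0,"wx":0,"wy":0,"wz":0},
  {"hand":70,"x":-0.4,"y":0,"z":0,"wx":0,"wy":0,"wz":0},
  {"hand":70,"x":-0.4,"y":0,"z":0,"wx":0,"wy":0,"wz":0},
  {"hand":70,"x":-0.4,"y":0,"z":0,"wx":0,"wy":0,"wz":0},
  {"hand":70,"x":-0.4,"y":0,"z":0,"wx":0,"wy":0,"wz":0},
  {"hand":70,"x":-0.4,"y":0,"z":0,"wx":0,"wy":0,"wz":0},
  {"hand":70,"x":-0.3,"y":0,"z":0,"wx":0,"wy":0,"wz":0},
  {"hand":70,"x":-0.2,"y":0,"z":0,"wx":0,"wy":0,"wz":0},
  {"hand":70,"x":-0.2,"y":0,"z":0,"wx":0,"wy":0,"wz":0},
  {"hand":70,"x":-0.1,"y":0,"z":0,"wx":0,"wy":0,"wz":0},
  {"hand":70,"x":0,"y":0,"z":0,"wx":0,"wy":0,"wz":0},
])

```text
time_s: 8.45
position: [0.5743, 0.0831, 0.0271]
tcp_rot: [[-0.252, 0.968, 0.0], [0.968, 0.252, -0.0], [-0.0, 0.0, -1.0]]
force: [0.2, -0.5, 0.1]
opening: 0.804
```

```bash
python3 -c "
from h import *
s=st();im,W,P,c=cap('top','top4.png');u=-s['tcp_rot'][:2,0];d=dish(W,s['position'][:2]+.0583*u);t=np.array([.5966,-.0056]);print(s['tcp_rot'][:2,:2].T@(t-d)/.025,t-d)"
```

```text
8.45 [0.5743 0.0831 0.0271] [[-0.252, 0.968, 0.0], [0.968, 0.252, -0.0], [-0.0, 0.0, -1.0]] 0.804 [ -2.8  43.   96.4  -0.   40.6 -17.3] [ 0.2 -0.5  0.1]
dish [0.5895 0.027 ] 149 0.0010585164576777384
[-1.3348 -0.0543] [ 0.0071 -0.0326]
```

View pics/top4.png

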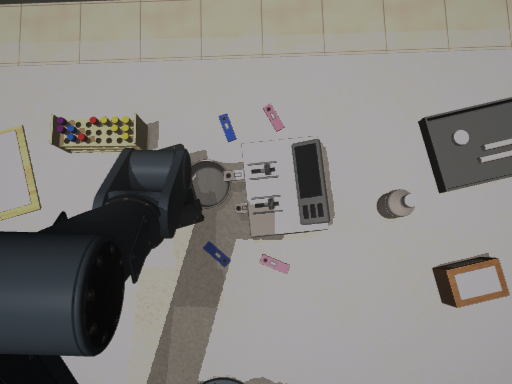

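The dish rim at (211,184) is just reaching under the cassette end, with about 33 mm still to go.

>>> move_arm([
  {"hand":70,"x":-0.2,"y":0,"z":0,"wx":0,"wy":0,"wz":0},
  {"hand":70,"x":-0.2,"y":0,"z":0,"wx":0,"wy":0,"wz":0},
  {"hand":70,"x":-0.2,"y":0,"z":0,"wx":0,"wy":0,"wz":0},
  {"hand":70,"x":-0.2,"y":0,"z":0,"wx":0,"wy":0,"wz":0},
  {"hand":70,"x":-0.2,"y":0,"z":0,"wx":0,"wy":0,"wz":0},
  {"hand":70,"x":-0.16,"y":0,"z":0,"wx":0,"wy":0,"wz":0},
  {"hand":70,"x":-0.1,"y":0,"z":0,"wx":0,"wy":0,"wz":0},
  {"hand":70,"x":-0.06,"y":0,"z":0,"wx":0,"wy":0,"wz":0},
  {"hand":70,"x":0,"y":0,"z":0,"wx":0,"wy":0,"wz":0},
  {"hand":70,"x":0,"y":0,"z":0,"wx":0,"wy":0,"wz":0},
  {"hand":70,"x":0.4,"y":0,"z":0,"wx":0,"wy":0,"wz":0},
  {"hand":70,"x":0.6,"y":0,"z":0,"wx":0,"wy":0,"wz":0},
  {"hand":70,"x":0.6,"y":0,"z":0,"wx":0,"wy":0,"wz":0},
  {"hand":70,"x":0.6,"y":0,"z":0,"wx":0,"wy":0,"wz":0},
  {"hand":70,"x":0,"y":0,"z":0,"wx":0,"wy":0,"wz":0},
])

```text
time_s: 10.0
position: [0.5672, 0.1074, 0.027]
tcp_rot: [[-0.255, 0.967, -0.001], [0.967, 0.255, 0.0], [0.001, -0.001, -1.0]]
force: [0.5, -0.3, -0.2]
opening: 0.801
```

```bash
python3 -c "
from h import *
s=st();im,W,P,c=cap('top','top5.png');d=dish(W,[.5966,-.0056]);f=np.array([-.075,.997]);x=np.array([.997,.075]);b=np.array([.6015,-.0714]);print('off face',(d-b)@f,'lateral',(d-b)@x)
cv2.imwrite('pics/z5.png',cv2.resize(im[120:240,160:320],(800,600),interpolation=cv2.INTER_CUBIC)[:,:,::-1])"
```

```text
10.0 [0.5672 0.1074 0.027 ] [[-0.255, 0.967, -0.001], [0.967, 0.255, 0.0], [0.001, -0.001, -1.0]] 0.801 [ -0.4  42.9  96.7   0.   40.4 -15.2] [ 0.5 -0.3 -0.2]
dish [ 0.598  -0.0052] 248 0.0011848667204014396
off face 0.0662916804144594 lateral 0.0014566848768945225
```

View pics/z5.png

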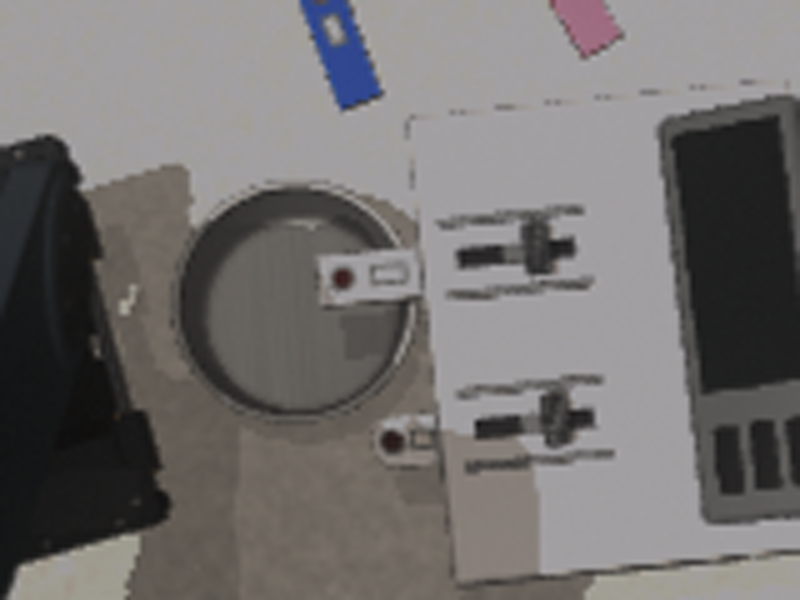

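The dish is 66 mm off the face, 1.5 mm off the bay axis and under the used cassette. Next I'll raise the arm, shut the fingers and go over behind the left slide's tab.

>>> move_arm([
  {"hand":0,"x":0,"y":0,"z":-1,"wx":0,"wy":0,"wz":0},
  {"hand":0,"x":0,"y":0,"z":-1,"wx":0,"wy":0,"wz":0},
  {"hand":0,"x":0,"y":0,"z":-1,"wx":0,"wy":0,"wz":0},
  {"hand":0,"x":0,"y":0,"z":-1,"wx":0,"wy":0,"wz":0},
  {"hand":0,"x":0,"y":0,"z":-1,"wx":0,"wy":0,"wz":0},
  {"hand":0,"x":0,"y":0,"z":-1,"wx":0,"wy":0,"wz":0},
  {"hand":0,"x":0,"y":0,"z":-1,"wx":0,"wy":0,"wz":0},
  {"hand":0,"x":0,"y":0,"z":-1,"wx":0,"wy":0,"wz":0},
  {"hand":0,"x":0,"y":0,"z":-1,"wx":0,"wy":0,"wz":0},
  {"hand":0,"x":0,"y":0,"z":-1,"wx":0,"wy":0,"wz":0},
  {"hand":0,"x":0,"y":0,"z":-1,"wx":0,"wy":0,"wz":0},
  {"hand":0,"x":0,"y":0,"z":0,"wx":0,"wy":0,"wz":5.3},
  {"hand":0,"x":0,"y":0,"z":0,"wx":0,"wy":0,"wz":5.2},
  {"hand":0,"x":0,"y":0,"z":0,"wx":0,"wy":0,"wz":0},
])

```text
time_s: 11.45
position: [0.5686, 0.1043, 0.3023]
tcp_rot: [[-0.071, 0.997, 0.0], [0.997, 0.071, -0.0], [-0.0, 0.0, -1.0]]
force: [0.4, 0.9, 0.2]
opening: 0.004
```

```bash
python3 -c "
from h import *
s=st();togo([.6075,-.157,.3],s,[-.075,.997])"
```

```text
11.45 [0.5686 0.1043 0.3023] [[-0.071, 0.997, 0.0], [0.997, 0.071, -0.0], [-0.0, 0.0, -1.0]] 0.004 [-0.7 21.8 83.3 -0.  74.9 -4.7] [0.4 0.9 0.2]
tool shift units [-10.5375   0.8097   0.096 ] mm [-263.4374   20.2421    2.4002]
turn wz to make tool x = ux: -0.23858467378867937
```

>>> move_arm([
  {"hand":0,"x":-0.8,"y":0.062,"z":0,"wx":0,"wy":0,"wz":-0.2},
  {"hand":0,"x":-0.8,"y":0.062,"z":0,"wx":0,"wy":0,"wz":0},
  {"hand":0,"x":-0.8,"y":0.062,"z":0,"wx":0,"wy":0,"wz":0},
  {"hand":0,"x":-0.8,"y":0.062,"z":0,"wx":0,"wy":0,"wz":0},
  {"hand":0,"x":-0.8,"y":0.062,"z":0,"wx":0,"wy":0,"wz":0},
  {"hand":0,"x":-0.8,"y":0.062,"z":0,"wx":0,"wy":0,"wz":0},
  {"hand":0,"x":-0.8,"y":0.062,"z":0,"wx":0,"wy":0,"wz":0},
  {"hand":0,"x":-0.8,"y":0.062,"z":0,"wx":0,"wy":0,"wz":0},
  {"hand":0,"x":-0.8,"y":0.062,"z":0,"wx":0,"wy":0,"wz":0},
  {"hand":0,"x":-0.8,"y":0.062,"z":0,"wx":0,"wy":0,"wz":0},
  {"hand":0,"x":-0.8,"y":0.062,"z":0,"wx":0,"wy":0,"wz":0},
  {"hand":0,"x":-0.8,"y":0.062,"z":0,"wx":0,"wy":0,"wz":0},
  {"hand":0,"x":-0.8,"y":0.062,"z":0,"wx":0,"wy":0,"wz":0},
  {"hand":0,"x":0,"y":0,"z":0,"wx":0,"wy":0,"wz":0},
  {"hand":0,"x":0,"y":0,"z":0,"wx":0,"wy":0,"wz":0},
])

```text
time_s: 12.95
position: [0.6079, -0.1535, 0.3018]
tcp_rot: [[-0.074, 0.997, -0.001], [0.997, 0.074, 0.001], [0.001, -0.0, -1.0]]
force: [0.9, 1.0, -0.0]
opening: 0.002
```

```bash
python3 -c "
from h import *
s=st();togo([.6075,-.157,.3],s,[-.075,.997])
im,W,P,c=cap('wrist','w6.png');z=W[...,2]
k=(z>.145)&(z<.153);n,l,S,_=cv2.connectedComponentsWithStats(k.astype(np.uint8))
for i in range(1,n):
  if S[i,4]>150: print(S[i],cv2.minAreaRect(W[l==i][:,:2].astype(np.float32)))
"
```

```text
12.95 [ 0.6079 -0.1535  0.3018] [[-0.074, 0.997, -0.001], [0.997, 0.074, 0.001], [0.001, -0.0, -1.0]] 0.002 [-24.4  26.1  76.2   0.   77.8 -28.6] [ 0.9  1.  -0. ]
tool shift units [-0.1401 -0.0274  0.0711] mm [-3.5029 -0.6849  1.7776]
turn wz to make tool x = ux: -0.07899450124036779
[160 150  26  13 319] ((0.5258592963218689, -0.13161955773830414), (0.023767339065670967, 0.011964354664087296), 3.8039700984954834)
[242 150  25  13 312] ((0.605232298374176, -0.12572424113750458), (0.023520804941654205, 0.01179756224155426), 4.327262878417969)
```

View pics/w6.png

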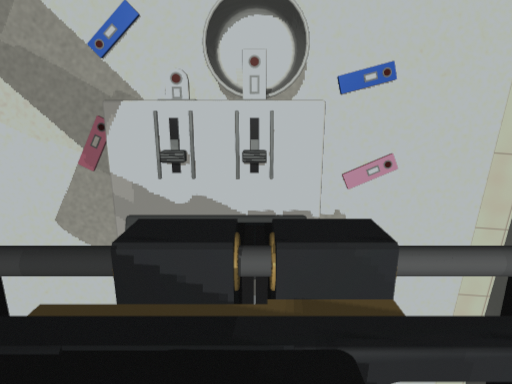

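The wrist view shows the left tab at (254,156), aligned with the tool, the dish under the long cassette and the display edge at row 217. The tab measures (0.605, -0.126), in agreement with the top view. I'll descend behind it.

>>> move_arm([
  {"hand":0,"x":-0.14,"y":-0.03,"z":0,"wx":0,"wy":0,"wz":0},
  {"hand":0,"x":0,"y":0,"z":0.7,"wx":0,"wy":0,"wz":0},
  {"hand":0,"x":0,"y":0,"z":0.7,"wx":0,"wy":0,"wz":0},
  {"hand":0,"x":0,"y":0,"z":0.7,"wx":0,"wy":0,"wz":0},
  {"hand":0,"x":0,"y":0,"z":0.7,"wx":0,"wy":0,"wz":0},
  {"hand":0,"x":0,"y":0,"z":0.7,"wx":0,"wy":0,"wz":0},
  {"hand":0,"x":0,"y":0,"z":0.7,"wx":0,"wy":0,"wz":0},
  {"hand":0,"x":0,"y":0,"z":0.7,"wx":0,"wy":0,"wz":0},
  {"hand":0,"x":0,"y":0,"z":0.5,"wx":0,"wy":0,"wz":0},
  {"hand":0,"x":0,"y":0,"z":0.4,"wx":0,"wy":0,"wz":0},
  {"hand":0,"x":0,"y":0,"z":0.3,"wx":0,"wy":0,"wz":0},
  {"hand":0,"x":0,"y":0,"z":0.2,"wx":0,"wy":0,"wz":0},
  {"hand":0,"x":0,"y":0,"z":0.1,"wx":0,"wy":0,"wz":0},
  {"hand":0,"x":0,"y":0,"z":0,"wx":0,"wy":0,"wz":0},
  {"hand":0,"x":0,"y":0,"z":0,"wx":0,"wy":0,"wz":0},
])

```text
time_s: 14.5
position: [0.6079, -0.1568, 0.1425]
tcp_rot: [[-0.074, 0.997, 0.001], [0.997, 0.074, -0.0], [-0.0, 0.001, -1.0]]
force: [0.8, 0.6, 0.2]
opening: 0.004
```

```bash
python3 -c "
from h import *
s=st();cap('side','side7.png');im,W,P,c=cap('wrist','w7.png')
c=np.array([.6052,-.126]);f=np.array([-.075,.997]);print('tcp to rear face',(c-f*.006-s['position'][:2])@f)"
```

```text
14.5 [ 0.6079 -0.1568  0.1425] [[-0.074, 0.997, 0.001], [0.997, 0.074, -0.0], [-0.0, 0.001, -1.0]] 0.004 [-24.6  35.8  85.9   0.   58.2 -28.9] [0.8 0.6 0.2]
tcp to rear face 0.02491997648168016
```

View pics/w7.png

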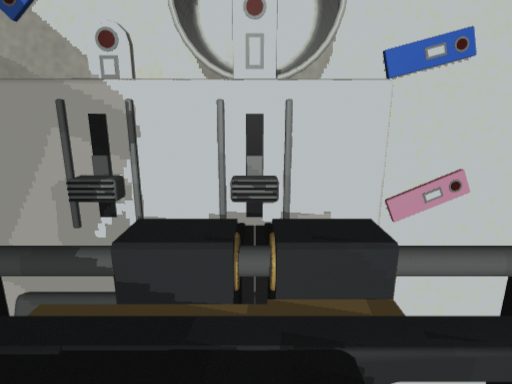

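View pics/side7.png

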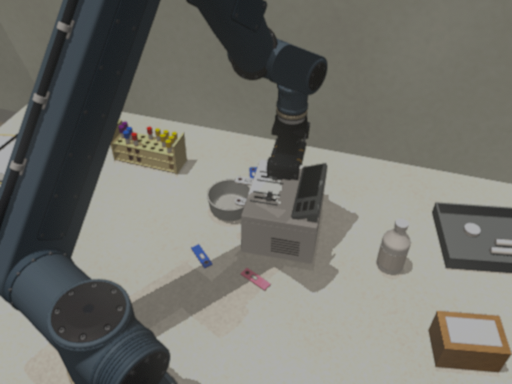

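Fingertips are behind the left tab, with no contact yet. I'll push slowly.

>>> move_arm([
  {"hand":0,"x":0.12,"y":0,"z":0,"wx":0,"wy":0,"wz":0},
  {"hand":0,"x":0.12,"y":0,"z":0,"wx":0,"wy":0,"wz":0},
  {"hand":0,"x":0.12,"y":0,"z":0,"wx":0,"wy":0,"wz":0},
  {"hand":0,"x":0.12,"y":0,"z":0,"wx":0,"wy":0,"wz":0},
  {"hand":0,"x":0.12,"y":0,"z":0,"wx":0,"wy":0,"wz":0},
  {"hand":0,"x":0.12,"y":0,"z":0,"wx":0,"wy":0,"wz":0},
  {"hand":0,"x":0.12,"y":0,"z":0,"wx":0,"wy":0,"wz":0},
  {"hand":0,"x":0.06,"y":0,"z":0,"wx":0,"wy":0,"wz":0},
  {"hand":0,"x":0,"y":0,"z":0,"wx":0,"wy":0,"wz":0},
])

```text
time_s: 15.5
position: [0.6062, -0.1376, 0.1423]
tcp_rot: [[-0.076, 0.997, 0.001], [0.997, 0.076, -0.006], [-0.007, 0.0, -1.0]]
force: [-1.1, -8.2, -1.6]
opening: 0.004
```

```bash
python3 -c "
from h import *
s=st();im,W,P,c=cap('wrist','w8.png')
c=np.array([.6052,-.126]);f=np.array([-.075,.997]);print('tcp to rest rear face',(c-f*.006-s['position'][:2])@f)"
```

```text
15.5 [ 0.6062 -0.1376  0.1423] [[-0.076, 0.997, 0.001], [0.997, 0.076, -0.006], [-0.007, 0.0, -1.0]] 0.004 [-22.9  35.4  86.9  -0.4  57.5 -27.1] [-1.1 -8.2 -1.6]
tcp to rest rear face 0.005628052229767949
```

View pics/w8.png

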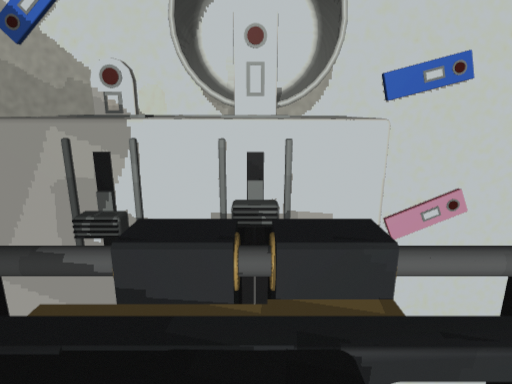

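Contact is made at 8 N, and the left tab has moved ahead of the right one (row 211 against 223). I'll continue.

>>> move_arm([
  {"hand":0,"x":0.14,"y":0,"z":0,"wx":0,"wy":0,"wz":0},
  {"hand":0,"x":0.14,"y":0,"z":0,"wx":0,"wy":0,"wz":0},
  {"hand":0,"x":0.14,"y":0,"z":0,"wx":0,"wy":0,"wz":0},
  {"hand":0,"x":0.14,"y":0,"z":0,"wx":0,"wy":0,"wz":0},
  {"hand":0,"x":0.14,"y":0,"z":0,"wx":0,"wy":0,"wz":0},
  {"hand":0,"x":0.14,"y":0,"z":0,"wx":0,"wy":0,"wz":0},
  {"hand":0,"x":0.1,"y":0,"z":0,"wx":0,"wy":0,"wz":0},
  {"hand":0,"x":0,"y":0,"z":0,"wx":0,"wy":0,"wz":0},
])

```text
time_s: 16.35
position: [0.6047, -0.1158, 0.1423]
tcp_rot: [[-0.077, 0.997, 0.001], [0.997, 0.077, -0.01], [-0.01, 0.0, -1.0]]
force: [-1.2, -13.3, -1.8]
opening: 0.009
```

```bash
python3 -c "
from h import *
s=st();im,W,P,c=cap('wrist','w9.png')
c=np.array([.6052,-.126]);f=np.array([-.075,.997]);print('tcp to rest rear face',(c-f*.006-s['position'][:2])@f)"
```

```text
16.35 [ 0.6047 -0.1158  0.1423] [[-0.077, 0.997, 0.001], [0.997, 0.077, -0.01], [-0.01, 0.0, -1.0]] 0.009 [-21.   35.   87.8  -0.6  56.9 -25.1] [ -1.2 -13.3  -1.8]
tcp to rest rear face -0.016191344071481477
```

View pics/w9.png

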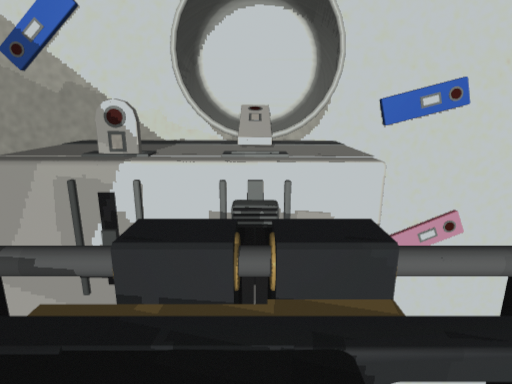

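The cassette is tipping out into the dish. I'll press a little further to the stop, hold, then back off.

>>> move_arm([
  {"hand":0,"x":0.12,"y":0,"z":0,"wx":0,"wy":0,"wz":0},
  {"hand":0,"x":0.08,"y":0,"z":0,"wx":0,"wy":0,"wz":0},
  {"hand":0,"x":0,"y":0,"z":0,"wx":0,"wy":0,"wz":0},
  {"hand":0,"x":0,"y":0,"z":0,"wx":0,"wy":0,"wz":0},
  {"hand":0,"x":0,"y":0,"z":0,"wx":0,"wy":0,"wz":0},
])

```text
time_s: 16.9
position: [0.6047, -0.1155, 0.1424]
tcp_rot: [[-0.077, 0.997, 0.002], [0.997, 0.077, -0.017], [-0.017, 0.001, -1.0]]
force: [-2.6, -22.7, -3.1]
opening: 0.002
```

```bash
python3 -c "
from h import *
s=st();im,W,P,c=cap('wrist','w10.png')"
```

```text
16.9 [ 0.6047 -0.1155  0.1424] [[-0.077, 0.997, 0.002], [0.997, 0.077, -0.017], [-0.017, 0.001, -1.0]] 0.002 [-20.8  34.9  87.9  -1.   56.7 -24.6] [ -2.6 -22.7  -3.1]
```

View pics/w10.png

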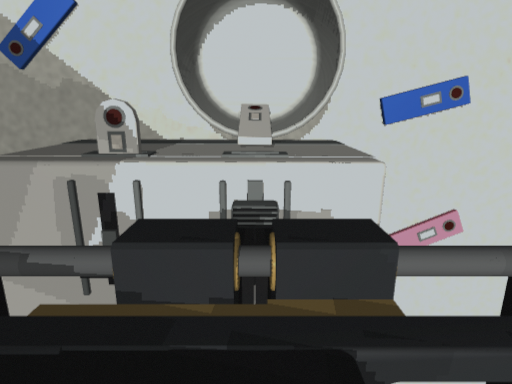

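The slide is at its stop: force rose to 23 N with no further motion. The cassette stands tilted at (255,125), so I'll back off, raise the arm and check.

>>> move_arm([
  {"hand":0,"x":-0.2,"y":0,"z":0,"wx":0,"wy":0,"wz":0},
  {"hand":0,"x":-0.2,"y":0,"z":0,"wx":0,"wy":0,"wz":0},
  {"hand":0,"x":-0.2,"y":0,"z":0,"wx":0,"wy":0,"wz":0},
  {"hand":0,"x":-0.2,"y":0,"z":0,"wx":0,"wy":0,"wz":0},
  {"hand":0,"x":-0.2,"y":0,"z":0,"wx":0,"wy":0,"wz":0},
  {"hand":0,"x":-0.2,"y":0,"z":0,"wx":0,"wy":0,"wz":0},
  {"hand":0,"x":-0.2,"y":0,"z":0,"wx":0,"wy":0,"wz":0},
  {"hand":0,"x":-0.2,"y":0,"z":0,"wx":0,"wy":0,"wz":0},
  {"hand":0,"x":-0.2,"y":0,"z":0,"wx":0,"wy":0,"wz":0},
  {"hand":0,"x":-0.14,"y":0,"z":0,"wx":0,"wy":0,"wz":0},
  {"hand":0,"x":0,"y":0,"z":-0.5,"wx":0,"wy":0,"wz":0},
  {"hand":0,"x":0,"y":0,"z":-0.8,"wx":0,"wy":0,"wz":0},
  {"hand":0,"x":0,"y":0,"z":-0.8,"wx":0,"wy":0,"wz":0},
  {"hand":0,"x":0,"y":0,"z":-0.8,"wx":0,"wy":0,"wz":0},
  {"hand":0,"x":0,"y":0,"z":-0.8,"wx":0,"wy":0,"wz":0},
  {"hand":0,"x":0,"y":0,"z":-0.8,"wx":0,"wy":0,"wz":0},
  {"hand":0,"x":0,"y":0,"z":-0.8,"wx":0,"wy":0,"wz":0},
  {"hand":0,"x":0,"y":0,"z":0,"wx":0,"wy":0,"wz":0},
  {"hand":0,"x":0,"y":0,"z":0,"wx":0,"wy":0,"wz":0},
])

```text
time_s: 18.85
position: [0.6073, -0.1537, 0.2751]
tcp_rot: [[-0.075, 0.997, 0.001], [0.997, 0.075, -0.0], [-0.0, 0.001, -1.0]]
force: [0.4, -0.7, -0.2]
opening: 0.007
```

```bash
python3 -c "
from h import *
s=st();im,W,P,c=cap('wrist','w11.png');z=W[...,2]
np.savez('w11.npz',im=im,W=W)
k=(z>.145)&(z<.153);n,l,S,_=cv2.connectedComponentsWithStats(k.astype(np.uint8))
for i in range(1,n):
  if S[i,4]>150: print(S[i],cv2.minAreaRect(W[l==i][:,:2].astype(np.float32)))
cap('side','side11.png')
im,W,P,c=cap('top','top11.png');np.savez('top11.npz',im=im,W=W); dish(W,[.598,-.005])
cv2.imwrite('pics/z11.png',cv2.resize(im[120:240,160:320],(800,600),interpolation=cv2.INTER_CUBIC)[:,:,::-1])
"
```

```text
18.85 [ 0.6073 -0.1537  0.2751] [[-0.075, 0.997, 0.001], [0.997, 0.075, -0.0], [-0.0, 0.001, -1.0]] 0.007 [-24.4  27.4  78.4   0.   74.2 -28.7] [ 0.4 -0.7 -0.2]
[152 153  28  14 376] ((0.5256983637809753, -0.13198836147785187), (0.024319075047969818, 0.012054583989083767), 4.691934585571289)
[242 153  27  14 368] ((0.6057065725326538, -0.1259680539369583), (0.023378964513540268, 0.012010627426207066), 4.75620174407959)
dish [ 0.5975 -0.0053] 95 0.001212261599630414
```

View pics/w11.png

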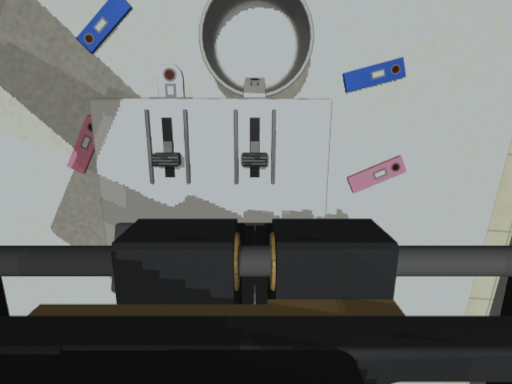

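View pics/z11.png

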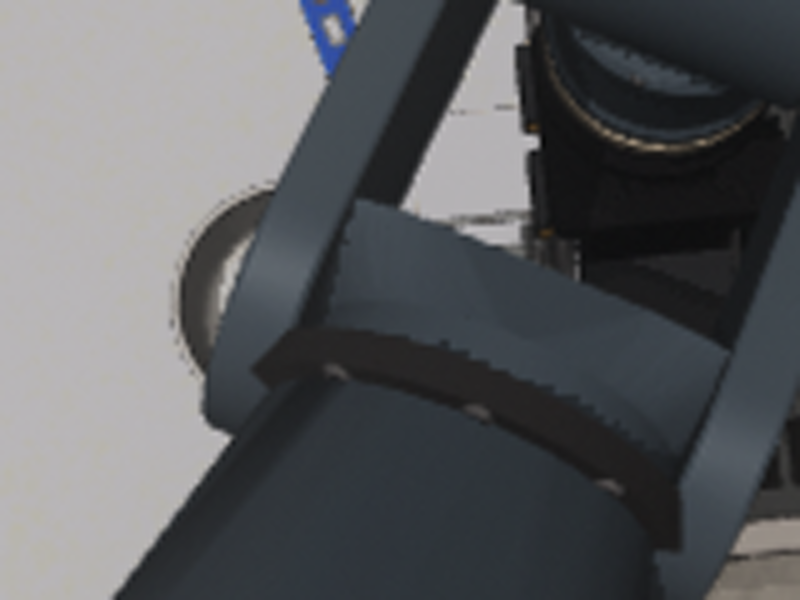

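```bash
python3 -c "
from h import *
d=np.load('w11.npz');W=d['W'];im=d['im']
for v in range(66,106,3): print(v,W[v,254],W[v,262],im[v,254])
cv2.imwrite('pics/z12.png',cv2.resize(im[0:120,180:340],(800,600),interpolation=cv2.INTER_CUBIC)[:,:,::-1])
i=cv2.imread('pics/side11.png');cv2.imwrite('pics/z13.png',cv2.resize(i[140:240,190:310],(720,600),interpolation=cv2.INTER_CUBIC))
"
```

```text
66 [ 0.5974 -0.0281  0.003 ] [ 0.6075 -0.0274  0.0035] [176 182 184]
69 [ 0.5977 -0.0317  0.0041] [ 0.6077 -0.0309  0.0037] [176 182 184]
72 [ 0.598  -0.0353  0.004 ] [ 0.608  -0.0346  0.0049] [175 181 183]
75 [ 0.5983 -0.0388  0.004 ] [ 0.6083 -0.0381  0.0044] [176 182 184]
78 [ 0.5986 -0.0435  0.0146] [ 0.6084 -0.0426  0.0136] [86 80 78]
81 [ 0.599  -0.0483  0.0287] [ 0.6085 -0.0475  0.0277] [126 125 118]
84 [ 0.5993 -0.0532  0.0456] [ 0.6086 -0.0521  0.0411] [127 126 120]
87 [ 0.5996 -0.0572  0.0558] [ 0.6085 -0.0567  0.0574] [136 134 129]
90 [ 0.5999 -0.0613  0.0683] [ 0.6086 -0.0606  0.0685] [136 134 130]
93 [ 0.6002 -0.065   0.0786] [ 0.6087 -0.0643  0.0774] [165 168 168]
96 [ 0.6004 -0.0679  0.0762] [ 0.6089 -0.0673  0.0764] [173 178 180]
99 [ 0.6009 -0.0736  0.134 ] [ 0.6081 -0.0729  0.1322] [171 174 172]
102 [ 0.6011 -0.0762  0.135 ] [ 0.6082 -0.0756  0.1351] [176 182 184]
105 [ 0.6012 -0.0788  0.1354] [ 0.6084 -0.0782  0.1353] [176 182 184]
```

View pics/z12.png

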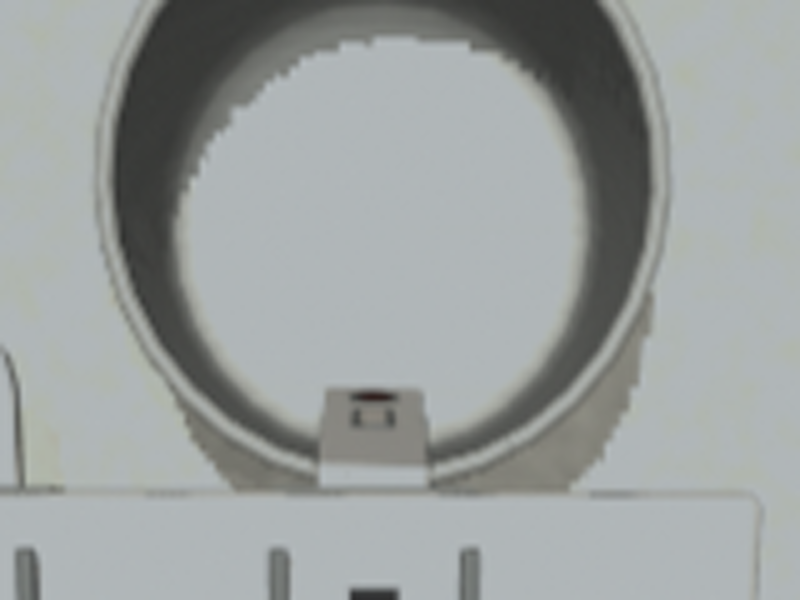

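View pics/z13.png

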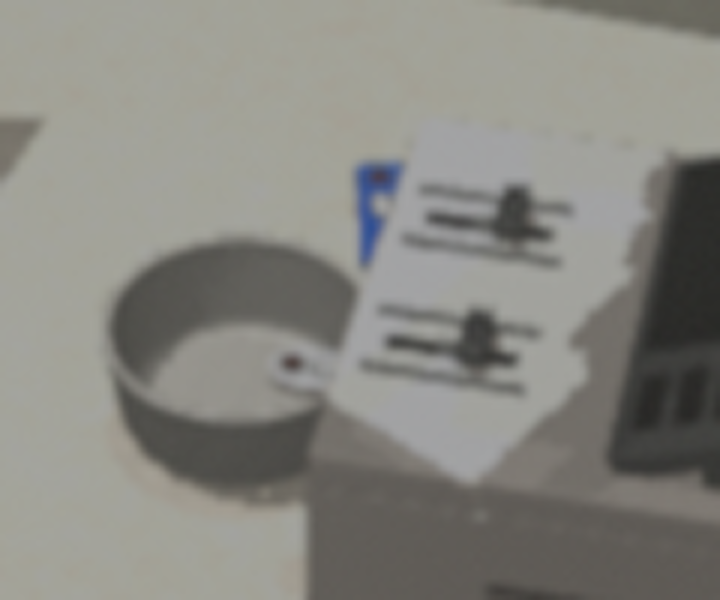

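Both slides are back at rest. The cassette stands steeply in the dish, leaning on the near rim, with its centre about 52 mm from the axis and 40 mm up. That is inside the limits, but I'll measure again from a better angle and confirm that it's still.

>>> move_arm([
  {"hand":0,"x":0.5,"y":0,"z":-0.4,"wx":0,"wy":0,"wz":0},
  {"hand":0,"x":0.7,"y":0,"z":-0.4,"wx":0,"wy":0,"wz":0},
  {"hand":0,"x":0.7,"y":0,"z":-0.4,"wx":0,"wy":0,"wz":0},
  {"hand":0,"x":0.7,"y":0,"z":-0.4,"wx":0,"wy":0,"wz":0},
  {"hand":0,"x":0.7,"y":0,"z":-0.4,"wx":0,"wy":0,"wz":0},
  {"hand":0,"x":0.5,"y":0,"z":-0.2,"wx":0,"wy":0,"wz":0},
  {"hand":0,"x":0,"y":0,"z":0,"wx":0,"wy":0,"wz":0},
  {"hand":0,"x":0,"y":0,"z":0,"wx":0,"wy":0,"wz":0},
  {"hand":0,"x":0,"y":0,"z":0,"wx":0,"wy":0,"wz":0},
])

```text
time_s: 19.9
position: [0.6001, -0.0599, 0.3289]
tcp_rot: [[-0.074, 0.997, -0.001], [0.997, 0.074, -0.0], [-0.0, -0.001, -1.0]]
force: [0.5, 0.4, 0.4]
opening: 0.002
```

```bash
python3 -c "
from h import *
s=st();im,W,P,c=cap('wrist','w14.png');np.savez('w14.npz',im=im,W=W);z=W[...,2]
dish(W,[.5975,-.0053])
k=(abs(W[...,0]-.6)<.03)&(W[...,1]<-.03)&(W[...,1]>-.07)&(z>.06)&(z<.1)
print('top end',k.sum(),W[k].min(0),W[k].max(0),W[k].mean(0))
k=(abs(W[...,0]-.6)<.004)&(W[...,1]<-.03)&(W[...,1]>-.075)
p=W[k];p=p[np.argsort(p[:,1])];print(p[::max(1,len(p)//25)])
"
```

```text
19.9 [ 0.6001 -0.0599  0.3289] [[-0.074, 0.997, -0.001], [0.997, 0.074, -0.0], [-0.0, -0.001, -1.0]] 0.002 [-16.3  22.8  77.4  -0.   79.8 -20.5] [0.5 0.4 0.4]
dish [ 0.5984 -0.0053] 1065 0.0012841696250333323
top end 209 [ 0.5886 -0.07    0.0603] [ 0.6299 -0.0576  0.0955] [ 0.6025 -0.0638  0.0722]
[[ 0.597  -0.0749  0.1337]
 [ 0.5961 -0.0634  0.3778]
 [ 0.6009 -0.0592  0.3776]
 [ 0.5986 -0.0549  0.3787]
 [ 0.5978 -0.0497  0.3307]
 [ 0.5999 -0.0492  0.3301]
 [ 0.5978 -0.0358  0.4254]
 [ 0.6039 -0.0353  0.4231]
 [ 0.5961 -0.0348  0.4399]
 [ 0.6034 -0.0343  0.4221]
 [ 0.5993 -0.0341  0.4383]
 [ 0.5979 -0.034   0.4408]
 [ 0.5976 -0.0338  0.4468]
 [ 0.5979 -0.0337  0.4378]
 [ 0.6    -0.0336  0.4317]
 [ 0.6019 -0.0335  0.4404]
 [ 0.6001 -0.0335  0.4409]
 [ 0.5988 -0.0334  0.4422]
 [ 0.5969 -0.0333  0.4342]
 [ 0.5987 -0.0332  0.4328]
 [ 0.6038 -0.0331  0.4392]
 [ 0.6016 -0.033   0.4452]
 [ 0.6018 -0.0328  0.448 ]
 [ 0.6038 -0.0326  0.4489]
 [ 0.6013 -0.0318  0.4157]
 [ 0.5963 -0.03    0.4167]]
```

View pics/w14.png

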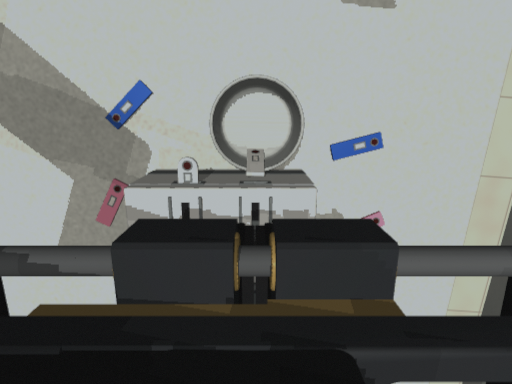

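```bash
python3 -c "
from h import *
d=np.load('w14.npz');W=d['W']
for v in range(143,180,2): print(v,W[v,256],d['im'][v,256])
k=np.zeros(W.shape[:2],bool);k[145:174,250:262]=1
k&=(W[...,2]>.02)&(W[...,2]<.085)
p=W[k];c=p.mean(0);n=np.linalg.svd(p-c)[2][2];print('normal',n,'tilt',np.degrees(np.arcsin(abs(n[2]))))
"
```

```text
143 [ 0.6001 -0.0339  0.005 ] [178 185 181]
145 [ 0.6003 -0.0369  0.004 ] [178 184 178]
147 [ 0.6005 -0.04    0.0028] [177 183 176]
149 [ 0.6007 -0.042   0.0122] [130 130 125]
151 [ 0.6008 -0.0442  0.0191] [36 15 14]
153 [ 0.601  -0.0467  0.022 ] [98 96 92]
155 [ 0.6011 -0.0484  0.0319] [115 115 110]
157 [ 0.6012 -0.0505  0.038 ] [130 127 119]
159 [ 0.6013 -0.0524  0.0445] [137 135 126]
161 [ 0.6015 -0.0547  0.0481] [114 113 109]
163 [ 0.6016 -0.0564  0.0553] [132 131 126]
165 [ 0.6017 -0.0583  0.0605] [137 136 130]
167 [ 0.6018 -0.06    0.0668] [138 137 131]
169 [ 0.6019 -0.0618  0.0723] [138 137 132]
171 [ 0.602  -0.0635  0.0775] [136 134 128]
173 [ 0.6022 -0.0662  0.0768] [179 185 187]
175 [ 0.6024 -0.0689  0.0764] [159 163 162]
177 [ 0.6027 -0.0717  0.0756] [95 95 91]
179 [ 0.6026 -0.0719  0.0883] [95 95 91]
normal [-0.0519  0.9458  0.3205] tilt 18.69539968308501
```

```bash
python3 -c "
from h import *
print(order.hand_in()); s=st()"
```

```text
the job is handed in; nothing more can be done
None
the job is handed in; nothing more can be done
```

I pushed the steel dish under the long cassette and ejected it from the left bay into the dish. The job was handed in at about 20 s of the 54 s; no verdict was reported.

- **Dish:** I pushed it in two legs with spread fingers. It ended 66 mm off the reader's face, within about 2 mm of the bay axis.
- **Ejection:** With closed fingers I pushed the left slide to its stop, with at most 23 N read on the tool, then backed off. The fingers stayed behind the slide tab on the deck, so they never came near the cassette.

**Last checks:**
- **Used cassette:** It is in the dish but standing steeply, leaning on the near rim or the reader's face rather than lying flat. Its centre is about 49 mm from the dish axis and 41 mm up, against limits of 60 and 50 mm. The first estimate gave 52 and 40 mm, and it showed no motion between the two looks about 1 s apart.
- **Slides:** Both are back, within about 1 mm of their first readings.
- **Round cassette:** It is still in its bay in the last picture; I checked this by eye only.
- **Rack and bottle:** The arm never went near either. I did not measure them again at the end.

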